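# Shift the coil winder into third gear

### The job

Put the bench coil winder into third gear by pushing its gear lever with the fingertips: bring it along the left slot to the middle of the H-shaped gate, push it across to the right, then push it forward until it is fully home in the third slot (front right, three dots), and leave it there. Do not pull the knob up, and leave all the other things on the table and on the machine where they are.

Things in the scene. Friction and masses are not known exactly. Their poses are not given: they have to be found in the camera images.
- winder: Fixed grey bench coil winder; origin on the table under gate_centre. Axes: x forward (away from the operator, roughly away from the robot), y left, z up; turned up to 20 deg. Deck 80 mm above the table, from 90 mm behind to 105 mm ahead of the origin, 150 mm to each side. Headstock, tailstock and spindle, 120 mm and more ahead of the origin, rise to 140 mm.
- gate_centre (a point): Centre of the H-shaped gate, on top of its steel plate (110 mm fore-aft, 100 mm wide), 90 mm above the table; axes as the winder's. Left and right fore-aft slots joined midway by a cross slot 16 mm wide; between the slots two tongues 19 mm wide begin 8 mm fore and aft of this point. Dots number the slot ends: 1 front left, 2 rear left, 3 front right, 4 rear right.
- knob (a point): Centre of the gear lever's black knob: a cylinder 32 mm dia, 36 mm tall, z up along its 10 mm dia stem, which pivots 76 mm below gate_centre, 140 mm from here. Knob centre: 140*sin(fore) mm forward and 140*cos(fore)*sin(cross) mm right of gate_centre, 145 to 154 mm above the table. It moves at 1.5 to 2 N and stays where left; the end stops are rigid.
- cross (a joint): Sideways lean of the lever, rad: 0 upright, positive to the right (machine -y); end stops at -0.24 (left slot) and +0.24 (right slot), i.e. 33 mm of knob travel each side. In a slot the stem has play: 0.2 to 0.24.
- fore (a joint): Fore-aft lean of the lever, rad: positive forward (machine +x); end stops at -0.28 and +0.28, i.e. 39 mm of knob travel each way. The lever can cross only between about -0.04 and +0.04.
- pull (a joint): How far the knob is pulled up along the stem against its lock-out spring, m: 0 down (normal), 0.012 fully up; it starts to rise at about 12 N and reaches 6 mm at about 21 N. It is not to be used.
- bobbin: small grey bobbin with copper middle, 32 mm dia, 26 mm high, loose on the gearbox deck left of the gate; origin at underside centre
- ferrite: dark ring, 32 mm outside, 12 mm high, loose on the gearbox deck right of the gate; origin at underside centre
- spool: wire spool, 70 mm dia, 60 mm high, standing on the table left of the machine; origin at underside centre
- mug: white mug, 80 mm dia, 90 mm high, on the table right of the machine; origin at underside centre
- driver: screwdriver 180 mm long lying on the table between the robot and the machine; origin at its middle, on the table
- jar: glass screw-top jar, 60 mm dia, 75 mm high, on the table far to the right; origin at underside centre
- canister: aluminium can capacitor, 40 mm dia, 74 mm high, on the table far to the left; origin at underside centre

How it is judged:
On the way, in this order (a step that is already met when the one before it is completed fails the run):
1. the lever has crossed to the right side of the gate (value of joint cross above 0.18 rad), for 0.1 s.
2. the lever is forward, fully home in the third slot (value of joint cross above 0.18 rad and value of joint fore above 0.245 rad), for 0.2 s.
At the end, for the whole second after the job is handed in: The lever rests in the third slot: cross above 0.18 rad and fore above 0.245 rad (within about 5 mm of the knob's forward end), both still (under 0.03 rad/s); the knob is down (under 3 mm); every loose thing is within 30 mm of where it stood (all of step 2 and velocity of joint fore between -0.03 and 0.03 rad/s and velocity of joint cross between -0.03 and 0.03 rad/s and value of joint pull below 0.003 m and distance of each of bobbin, ferrite, spool, mug, driver, jar, canister from where it was at the start of the episode below 0.03 m); the robot touches nothing.
It fails at once if the knob is pulled up more than 6 mm (value of joint pull above 0.006 m).
It fails at once if a loose thing is lifted, carried or pushed more than 30 mm from its place (distance of any of bobbin, ferrite, spool, mug, driver, jar, canister from where it was at the start of the episode above 0.03 m).
It also fails if it takes over 56 s, if anything falls off the work surface, if the arm or the gripper's body presses on something with over 40 N, if the wrist force passes 120 N, or if a joint passes its speed limit or range.

### The arm

A 7-joint arm with a two-finger parallel gripper is mounted at the origin on the work surface. World frame = base frame: x ahead of the robot, y to its left, z up, the work surface at z = 0. Lengths are in m, angles in rad, forces in N, time in s.
With the tool pointing down it reaches from about 0.4 to 0.875 m from the base axis. Payload 19.3 kg.
Tool frame: the origin (TCP) lies midway between the tips of the shut fingers; the grasp point (between the pads) lies 19 mm behind it; z points along the fingers, y is the direction in which the jaws open and shut (so a half turn about z gives the same grasp; the last joint's range is limited). The gripper opens to 85 mm and grips with 20 to 120 N. Pads are 22 mm wide; open, the fingers measure 114 mm over their backs; the gripper's body (76 mm by 85 mm) begins 54 mm behind the grasp point. The pads swing forward as they close: fully open they stand 13 mm farther back than shut.
Start: joints at [-1.27, 0.521, -0.036, 1.599, 0.021, 1.021, -0.113], TCP at [0.226, 0.583, 0.231] pointing down, gripper open.
Joint ranges: [-2.91, 2.91], [-0.3, 2.13], [-1.5, 1.42], [0.17, 2.43], [-1.26, 4.41], [0.16, 1.93], [-2.52, 2.52]. Speed limits (rad/s): [1.89, 1.89, 2.39, 2.39, 3.01, 3.01, 3.01].

### API

Orientations are given as [roll, pitch, yaw] about the fixed x, y, z axes, in that order (R = Rz(yaw) Ry(pitch) Rx(roll)).
In Python, from workcell import telemetry, cams, workorder gives the robot as it stands. The module is installed in compiled form; this text tells all that it offers.
- The arm moves only by the tool apply_moves, never from a script. Its argument "steps" is a list of rows, each a list of 4 numbers: the shift along the tool's x, y, z in cm, then the turn about the tool's z in rad. A call has exactly 10 rows; each row is the pose to reach, as a shift and turn from the pose commanded when the call began, along the tool's axes at that moment; what a row does not reach only later rows make up. A row lasts 1/12 s, in which the tool goes at most 41.7 mm and 7.16 degrees, less where a joint would pass 70% of its speed; a pose out of reach is approached as far as the arm can. A call with a gripper value outside its range is refused whole. "claw" is the closure, from 0 (fully open) to 1 (shut), set as the call begins (left out, the last holds). The fingers move at their own pace and stop on an object; "force" is the grip in N (left out, the last holds). Time passes only in rows, so rows that repeat a pose let the fingers close, or fill a call up. It gives the time, the measured TCP pose, the force and the opening at its end, in the units of the state.
- telemetry.observe(): the state, without advancing time (a new reading comes with each control period).
- cams.grab_frame(name): name is "scene" or "top"; returns a dict with "color" (480x640x3 uint8, red, green, blue), "mtx" (3x3 intrinsics, pixels), "eye" and "orientation" of the camera in the world. Camera axes: x right, y down, z forward; pixel columns grow to the right and rows downward; lengths in m; the calibration is good to about 2 mm. A picture is of the moment at which its call begins. There is no depth.
- workorder.job_done(): hands the job in, once; it reports no verdict.
Trained networks look in the newest picture that a camera, given by its name, has taken for a name from the list of things; names that differ only in an ending like _2 or _b are one class to them, and where a whole thing is asked for, a point or a joint stands for the part that bears it (a point fixed in the world has none). Each returns a list of dicts, best first, with "score" (0 to 1); they miss things now and then, are a little off and sometimes report something else, mostly with a low value. They report only what shows in the picture. A call takes as long as a camera call.
- cams.find_in(camera, name): "box" ([left, top, width, height] in pixels, round what is visible of it).
- cams.pinpoint(camera, name): "uv" ([column, row] in pixels: a listed point, or the origin of a listed thing).
The state is a dict: "clock": time; "qpos": joint angles; "qd": joint speeds; "joint_efforts": joint torques, N m; "position": TCP position; "tool_rot": TCP orientation; "force": force on the tool from outside, world axes, zero at the start; "moment": the same for the moment, N m; "grip_width": finger opening in m.
Only numpy, scipy, OpenCV 4.12 (cv2) and the standard library are available. Lean on these libraries where they do the work, as an engineer would, in place of code of your own. Each camera call takes 0.05 s, during which the arm holds its last target. There are 200 camera calls.

## Working session

There is one attempt and no reset: what is moved stays moved. The work goes in short steps, Python scripts to look and compute and a tool call to move; the robot and the scene stay as the last step left them, time stands still between calls to the robot, and variables do not carry over. Pictures are saved under pics/ and viewed, about 8 in all and at most 12, crops included, and the job is handed in when it is done.

Besides the shell and the picture viewer there is one more tool, called as name(argument=value, ...), one argument or row to a line, values as JSON. apply_moves: Moves the arm, as the interface text tells. Its arguments: {"type":"object","properties":{"steps":{"type":"array"},"claw":{"type":"number"},"force":{"type":"number"}},"required":["steps"]}

```bash
mkdir -p pics; cat > h.py <<'E'
from workcell import telemetry, cams, workorder
import numpy as np, cv2
from scipy.spatial.transform import Rotation as R
def rot(o):
    o=np.array(o)
    if o.shape==(3,3): return o
    return R.from_quat(o).as_matrix() if o.size==4 else R.from_euler('xyz',o).as_matrix()
def ray(f,uv):
    d=rot(f['orientation'])@np.linalg.inv(np.array(f['mtx']))@np.array([uv[0],uv[1],1.]); return np.array(f['eye']),d/np.linalg.norm(d)
def atz(f,uv,z):
    e,d=ray(f,uv); return e+d*(z-e[2])/d[2]
def tri(rs):
    A=sum(np.eye(3)-np.outer(d,d) for e,d in rs); b=sum((np.eye(3)-np.outer(d,d))@e for e,d in rs)
    return np.linalg.solve(A,b)
def proj(f,p):
    q=np.array(f['mtx'])@rot(f['orientation']).T@(np.array(p)-np.array(f['eye'])); return q[:2]/q[2]
E
python3 - <<'E'
from h import *
np.set_printoptions(precision=3,suppress=True)
F={}
for c in('scene','top'):
    f=F[c]=cams.grab_frame(c); cv2.imwrite(f'pics/{c}0.png',f['color'][:,:,::-1]); print(c,f['eye'],f['orientation'],f['mtx'][0][0])
for n,z in dict(knob=.15,gate_centre=.09,winder=0,bobbin=.08,ferrite=.08,spool=0,mug=0,driver=0).items():
    rs=[];o=[]
    for c in F:
        r=cams.pinpoint(c,n)
        if r: uv=r[0]['uv'];rs.append(ray(F[c],uv));o+=[c,np.round(uv),round(r[0]['score'],2),atz(F[c],uv,z)[:2]]
    print(n,*o,tri(rs) if len(rs)>1 else '')
print(telemetry.observe())
E
```

```text
scene [1.409 0.01  1.065] [-2.411 -0.009  1.599] 510.1238623430259
top [ 0.383 -0.017  1.632] [-3.032  0.015 -1.563] 571.5257445317545
knob scene [342. 234.] 0.48 [0.585 0.053] top [305. 228.] 0.7 [0.579 0.057] [0.58  0.055 0.145]
gate_centre scene [327. 252.] 0.97 [0.593 0.018] top [360. 222.] 0.66 [ 0.604 -0.091] [ 0.604 -0.036  0.109]
winder scene [326. 276.] 0.85 [0.599 0.018] top [322. 226.] 0.82 [0.604 0.015] [0.603 0.017 0.005]
bobbin scene [379. 255.] 0.67 [0.589 0.15 ] top [272. 232.] 0.44 [0.578 0.151] [0.579 0.152 0.068]
ferrite scene [282. 257.] 0.52 [ 0.606 -0.093] top [361. 220.] 0.55 [ 0.611 -0.093] [ 0.61  -0.092  0.085]
spool scene [419. 301.] 0.59 [0.669 0.253] top [242. 202.] 0.55 [0.672 0.249] [0.672 0.25  0.003]
mug scene [231. 268.] 0.63 [ 0.583 -0.234] top [411. 236.] 0.75 [ 0.576 -0.24 ] [ 0.577 -0.238 -0.007]
driver scene [346. 236.] 0.44 [0.46  0.071] top [304. 278.] 0.82 [0.455 0.067] [ 0.455  0.069 -0.005]
{'clock': 0.9, 'qpos': array([-1.27 ,  0.521, -0.036,  1.6  ,  0.021,  1.021, -0.113]), 'qd': array([ 0.   ,  0.002,  0.001,  0.   ,  0.   , -0.001,  0.001]), 'joint_efforts': array([ -0.001, -92.683,   1.977, -37.027,   0.018,   0.002,   0.   ]), 'position': array([0.227, 0.583, 0.231]), 'tool_rot': array([3.142, 0.   , 2.771]), 'force': array([-1.101, -0.655,  1.11 ]), 'moment': array([-0.058, -0.012, -0.047]), 'grip_width': 0.08511836022443396}
```

View images.

```bash
python3 - <<'E'
import cv2
a=cv2.imread('pics/top0.png')[120:320,200:460]; b=cv2.imread('pics/scene0.png')[150:350,200:460]
cv2.imwrite('pics/c0.png',cv2.resize(cv2.vconcat([a,b])[:, :],None,fx=1.5,fy=1.5,interpolation=2))
cv2.imwrite('pics/t1.png',cv2.resize(a,None,fx=3,fy=3,interpolation=2));cv2.imwrite('pics/s1.png',cv2.resize(b,None,fx=3,fy=3,interpolation=2))
E
```

```text
(no output)
```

View pics/t1.png

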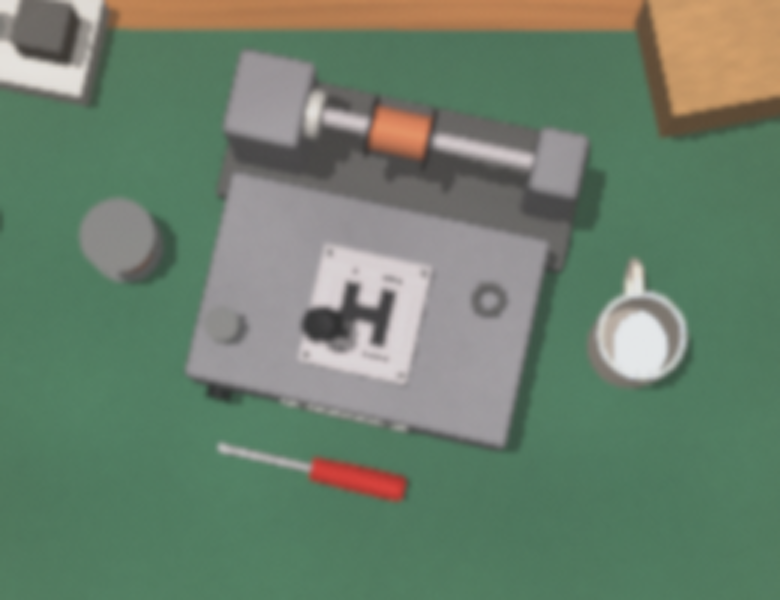

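View pics/s1.png

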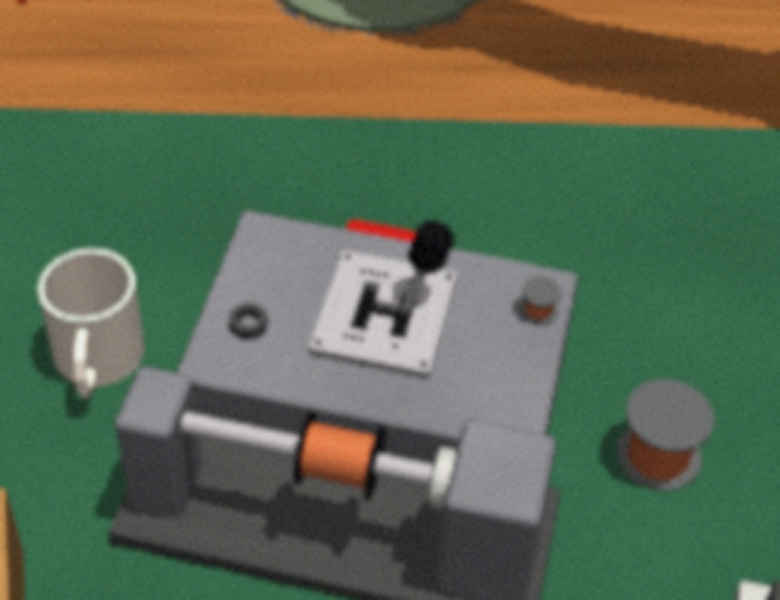

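```bash
cat >> h.py <<'E'
np.set_printoptions(precision=4,suppress=True)
def go(p):
    "tool-axes shift (cm) from the measured pose to world p"
    s=telemetry.observe(); return rot(s['tool_rot']).T@(np.array(p)-s['position'])*100
E
python3 - <<'E'
from h import *
F={c:cams.grab_frame(c) for c in('top','scene')}
t=F['top'];s=F['scene']
P=lambda pts,o:[(x/3+o[0],y/3+o[1]) for x,y in pts]
tc=P([(327,243),(432,265),(410,383),(300,360)],(200,120)) # FL FR RR RL
sc=P([(428,375),(310,350),(343,250),(456,274)],(200,150))
for f,c in((t,tc),(s,sc)):
    w=np.array([atz(f,u,.09)[:2] for u in c]); print(w.mean(0),w.tolist())
    for a,b in((3,0),(2,1)): d=w[a]-w[b]; print(np.degrees(np.arctan2(*(w[b]-w[a])[::-1])),np.linalg.norm(d))
    for a,b in((0,1),(3,2)): d=w[a]-w[b]; print(np.degrees(np.arctan2(*d[::-1]))-90,np.linalg.norm(d))
print('H',atz(t,(322.3,224.7),.09),atz(s,(327.3,252.7),.09), tri([ray(t,(322.3,224.7)),ray(s,(327.3,252.7))]))
E
```

```text
[0.5973 0.0127] [[0.6611192705582789, 0.049973188434786486], [0.6413564666081519, -0.04585789091750356], [0.5333353354719595, -0.026474333040325926], [0.5535831608879727, 0.07323384751631269]]
-12.205359370874408 0.11002305732859417
-10.173018468716247 0.10974646731407971
-11.652489347474983 0.09784765807006351
-11.479011937511615 0.10174328333601483
[0.5987 0.0209] [[0.6641164231579378, 0.056772515400791194], [0.6421430648981864, -0.03863100519395608], [0.5323963628268514, -0.015576193113717019], [0.5561606024861593, 0.08085171313500406]]
-12.573820061796264 0.1106086207329272
-11.863781560454095 0.1121421552119875
-12.970187834146799 0.09790127790322123
-13.84441477824113 0.09931304138982534
H [0.5959 0.013  0.09  ] [0.5959 0.0188 0.09  ] [0.5959 0.0159 0.0899]
```

apply_moves(
  steps=[
    [-2.6,-2.1,0,-0.02],
    [-5.2,-4.1,0,-0.04],
    [-7.8,-6.2,0,-0.06],
    [-10.4,-8.2,0,-0.08],
    [-13,-10.3,0,-0.1],
    [-15.6,-12.4,0,-0.12],
    [-18.2,-14.4,0,-0.14],
    [-20.8,-16.5,0,-0.159],
    [-23.4,-18.5,0,-0.159],
    [-26,-20.6,0,-0.159],
  ],
  claw=1,
  force=40,
)

```text
clock: 1.83
position: [0.3948, 0.2949, 0.2315]
tool_rot: [3.141, 0.0, 2.93]
force: [0.7, 0.8, -0.1]
grip_width: 0.0
```

```bash
cat >> h.py <<'E'
C=np.array([.598,.0165]);YW=-.211
def M(a,b,z,): # machine mm -> world
    f=np.array([np.cos(YW),np.sin(YW)]);l=np.array([-f[1],f[0]]); return np.r_[C+f*a/1000+l*b/1000,z]
def inv(p):
    f=np.array([np.cos(YW),np.sin(YW)]);l=np.array([-f[1],f[0]]);d=np.array(p)[:2]-C;return 1000*np.array([d@f,d@l])
E
python3 - <<'E'
from h import *
s=telemetry.observe();print(s['position'],s['tool_rot'],s['force'],s['grip_width'],s['qd'],go(M(-75,33,.231)))
E
```

```text
[0.3948 0.2949 0.2315] [3.1412 0.0003 2.93  ] [ 0.6946  0.7813 -0.1119] 3.225245616844758e-05 [ 0.663  -0.0945  0.1579  0.1463 -0.0609 -0.0548  0.8427] [-18.2095 -19.6569   0.048 ]
```

apply_moves(
  steps=[
    [-2.3,-2.5,0,0],
    [-4.6,-5,0,0],
    [-6.9,-7.5,0,0],
    [-9.2,-10,0,0],
    [-11.5,-12.5,0,0],
    [-13.8,-15,0,0],
    [-16,-17.3,0,0],
    [-18.2,-19.7,0,0],
    [-18.2,-19.7,3,0],
    [-18.2,-19.7,6,0],
  ],
)

```text
clock: 2.67
position: [0.5323, 0.0636, 0.1716]
tool_rot: [3.141, 0.004, 2.926]
force: [1.5, 0.9, -0.2]
grip_width: -0.0003
```

```bash
python3 - <<'E'
from h import *
f=cams.grab_frame('top');g=cams.grab_frame('scene')
for n in('knob',):
    for c,ff in(('top',f),('scene',g)):
        for r in cams.pinpoint(c,n)[:2]: print(c,r['uv'],r['score'],inv(atz(ff,r['uv'],.152)))
s=telemetry.observe();print(s['position'],s['tool_rot'],inv(s['position']),s['force'],go(M(-75,33,.13)),proj(g,s['position']))
im=cv2.resize(np.vstack([g['color'][190:310,240:440],f['color'][160:280,220:420]]),None,fx=2.5,fy=2.5,interpolation=2)
cv2.imwrite('pics/a3.png',im[:,:,::-1])
E
```

```text
scene [343.6, 231.6] 0.71 [-26.106   35.3557]
[0.5307 0.0656 0.1719] [-3.1413 -0.0007  2.93  ] [-76.1236  33.8957] [ 0.3382 -0.0826  0.3995] [-0.1152 -0.0881  4.1863] [347.5692 211.3925]
```

View pics/a3.png

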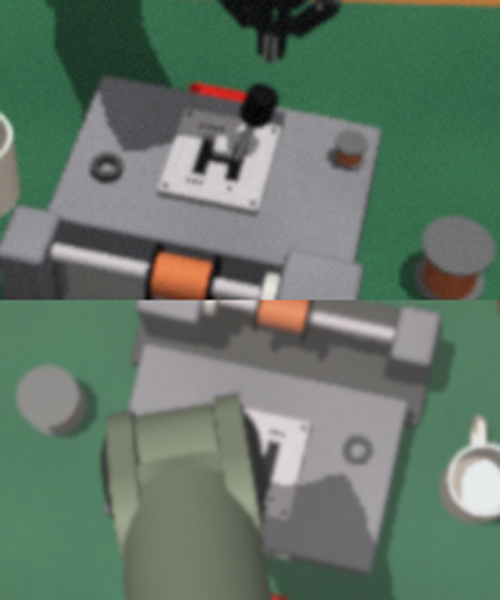

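apply_moves(
  steps=[
    [0,0,2.1,0],
    [0,0,4.2,0],
    [-0.5,0,4.2,0],
    [-1,0,4.2,0],
    [-1.5,0,4.2,0],
    [-2,0,4.2,0],
    [-2.5,0,4.2,0],
    [-3,0,4.2,0],
    [-3.3,0,4.2,0],
    [-3.6,0,4.2,0],
  ],
)

```text
clock: 3.7
position: [0.5662, 0.0578, 0.1295]
tool_rot: [-3.142, -0.0, 2.93]
force: [-1.8, -0.4, 0.5]
grip_width: -0.0003
```

```bash
cat > look.py <<'E'
from h import *
import sys
g=cams.grab_frame('scene')
for r in cams.pinpoint('scene','knob')[:2]: print(np.round(r['uv']),r['score'],inv(atz(g,r['uv'],.153)))
r=cams.find_in('scene','knob')[:1]; print(r)
s=telemetry.observe();print(s['clock'],s['position'],s['tool_rot'],inv(s['position']),s['force'])
if len(sys.argv)>1: cv2.imwrite(sys.argv[1],cv2.resize(g['color'][180:300,250:410],None,fx=5,fy=5,interpolation=2)[:,:,::-1])
E
python3 look.py pics/b4.png
```

```text
[344. 234.] 0.49 [-16.2612  37.121 ]
[{'box': [334.0, 228.1, 17.5, 17.0], 'score': 0.49}]
3.85 [0.566  0.0578 0.1292] [-3.1415 -0.      2.9297] [-39.9701  33.6946] [-0.9439 -0.4644  0.1812]
```

View pics/b4.png

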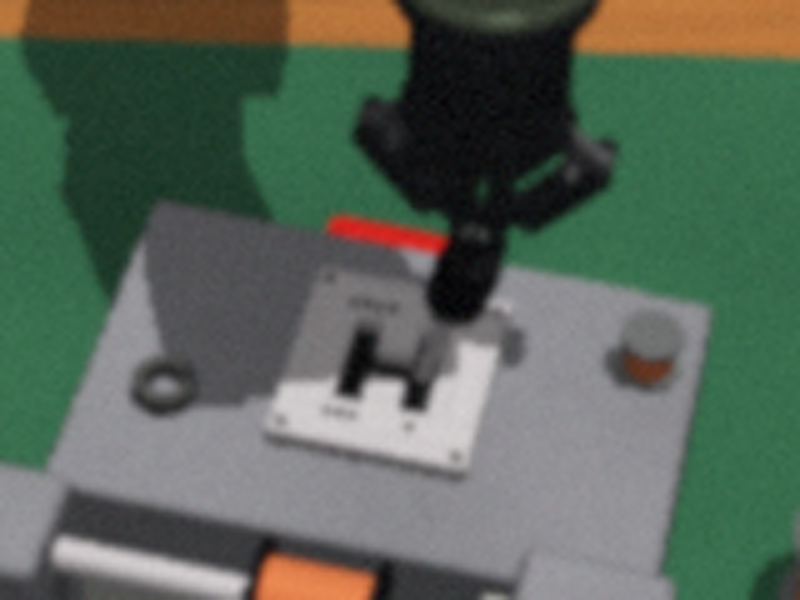

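apply_moves(
  steps=[
    [-0.2,0,0,0],
    [-0.4,0,0,0],
    [-0.6,0,0,0],
    [-0.8,0,0,0],
    [-1,0,0,0],
    [-1.1,0,0,0],
    [-1.2,0,0,0],
    [-1.2,0,0,0],
    [-1.2,0,0,0],
    [-1.2,0,0,0],
  ],
)

```text
clock: 4.68
position: [0.5776, 0.0553, 0.1293]
tool_rot: [-3.142, -0.0, 2.93]
force: [-1.9, -0.1, 0.4]
grip_width: -0.0001
```

```bash
python3 look.py pics/b5.png
```

```text
[338. 237.] 0.67 [-4.8413 27.3008]
[{'box': [333.7, 232.3, 16.0, 17.0], 'score': 0.77}]
4.8333 [0.5776 0.0553 0.1293] [-3.1415  0.      2.9298] [-28.1085  33.662 ] [-1.2584  0.2662  0.0664]
```

View pics/b5.png

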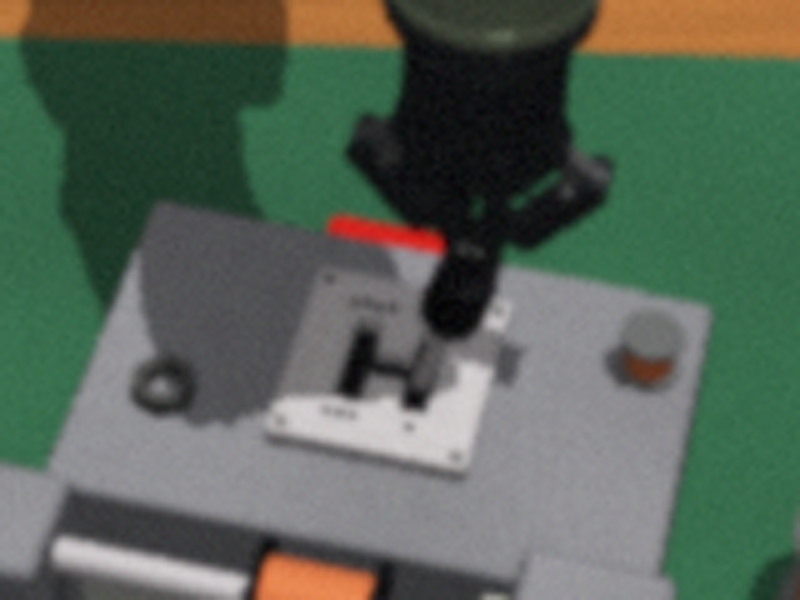

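```bash
python3 - <<'E'
from h import *
g=cams.grab_frame('scene')
for fo in(-.1,-.05,0,.05):
    c=-.23
    ax=np.array([np.sin(fo),-np.cos(fo)*np.sin(c),np.cos(fo)*np.cos(c)])
    u=np.cross(ax,[1,0,0]);u/=np.linalg.norm(u);v=np.cross(ax,u)
    pts=[]
    for h in(122,158):
        for t in np.linspace(0,6.28,40):
            p=ax*h+16*(u*np.cos(t)+v*np.sin(t)); pts.append(proj(g,M(p[0],p[1],(14+p[2])/1000)))
    pts=np.array(pts);k=ax*140
    print(fo,proj(g,M(k[0],k[1],(14+k[2])/1000)),pts.min(0),pts.max(0))
E
```

```text
-0.1 [341.058  235.6122] [332.6208 225.6417] [349.6366 245.5516]
-0.05 [340.5103 237.5882] [332.0969 227.6378] [349.0681 247.498 ]
0 [339.9181 239.6734] [331.5372 229.7632] [348.446  249.5248]
0.05 [339.2828 241.8624] [330.9431 232.015 ] [347.7718 251.6265]
```

apply_moves(
  steps=[
    [-0.1,0,0,0],
    [-0.2,0,0,0],
    [-0.25,0,0,0],
    [-0.25,0,0,0],
    [1,0,0,0],
    [2.5,0,0,0],
    [3.5,0.5,0,0.12],
    [4.5,2.5,0,0.24],
    [5,4,0,0.36],
    [5,5.5,0,0.48],
  ],
)

```text
clock: 5.72
position: [0.5397, 0.1206, 0.1295]
tool_rot: [3.141, -0.0, 2.444]
force: [0.1, 0.1, -0.4]
grip_width: -0.0004
```

```bash
python3 look.py; python3 - <<'E'
from h import *
print(telemetry.observe()['qpos'],go(M(0,90,.13)),go(M(-40,90,.13)))
E
```

```text
[339. 242.] 0.55 [ 8.8124 31.4637]
[{'box': [213.9, 233.4, 32.6, 48.5], 'score': 0.7}]
5.8667 [0.5404 0.1208 0.1292] [3.1414 0.0004 2.4524] [-78.1476  89.8935] [ 0.0943 -0.4635 -0.2001]
[-0.482   0.5551  0.2147  1.889  -0.1718  0.7148  0.7131] [-6.9332  3.6059 -0.0732] [-3.3819  1.7651 -0.075 ]
```

apply_moves(
  steps=[
    [-0.7,0.4,0,0.12],
    [-1.5,0.8,0,0.24],
    [-2.3,1.2,0,0.36],
    [-3.1,1.6,0,0.48],
    [-3.9,2,0,0.6],
    [-4.7,2.4,0,0.72],
    [-5.5,2.8,0,0.84],
    [-6.3,3.3,0,0.96],
    [-6.9,3.6,0,1.08],
    [-6.9,3.6,0,1.086],
  ],
)

```text
clock: 6.7
position: [0.6173, 0.1019, 0.1291]
tool_rot: [3.141, 0.001, 1.359]
force: [-0.1, -0.1, -0.2]
grip_width: -0.0002
```

```bash
python3 look.py pics/b6.png; python3 - <<'E'
from h import *
f=cams.grab_frame('top')
for r in cams.pinpoint('top','knob')[:2]: print(r, inv(atz(f,r['uv'],.152)))
print(cams.find_in('top','knob')[:1])
a=cv2.imread('pics/b6.png'); b=cv2.resize(f['color'][180:270,280:400],None,fx=5,fy=5,interpolation=2)[:,:,::-1]
c=np.zeros((600,800,3),np.uint8); c[:450,:600]=b; cv2.imwrite('pics/b6b.png',cv2.resize(np.hstack([a[150:480,150:550],b[:330,:400]]),None,fx=1,fy=1))
E
```

```text
[340. 241.] 0.57 [ 7.5984 32.416 ]
[{'box': [333.4, 233.1, 16.0, 18.2], 'score': 0.61}]
6.85 [0.6159 0.1027 0.1291] [-3.1411  0.0004  1.3685] [-0.5328 88.0886] [0.9551 0.1301 0.3607]
{'uv': [305.7, 278.4], 'score': 0.66} [-155.5552    4.5692]
{'uv': [309.1, 218.7], 'score': 0.59} [-1.4134 30.3634]
[{'box': [302.4, 213.1, 15.8, 10.2], 'score': 0.56}]
```

View pics/b6b.png

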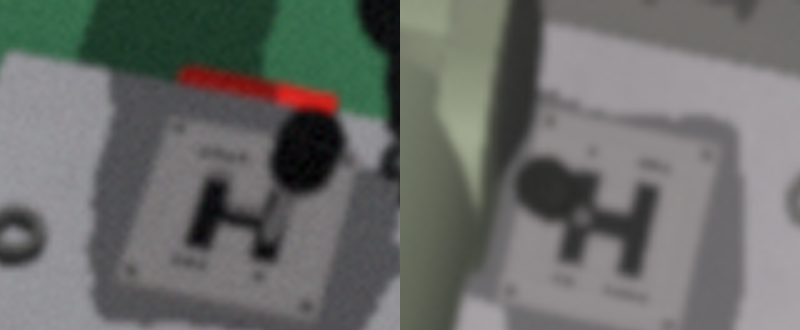

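apply_moves(
  steps=[
    [-1,0,0,0],
    [-2,0,0,0],
    [-2.6,0,0,0],
    [-3.2,0,0,0],
    [-3.8,0,0,0],
    [-4.4,0,0,0],
    [-5,0,0,0],
    [-5.5,0,0,0],
    [-6,0,0,0],
    [-6.5,0,0,0],
  ],
)

```text
clock: 7.83
position: [0.6029, 0.0392, 0.1292]
tool_rot: [-3.142, 0.0, 1.364]
force: [1.6, 1.8, 2.4]
grip_width: -0.0003
```

```bash
python3 look.py
```

```text
[328. 237.] 0.72 [-0.536   3.7601]
[{'box': [319.0, 227.8, 12.5, 19.5], 'score': 0.59}]
7.9833 [0.6028 0.0392 0.1292] [-3.1413  0.0003  1.3631] [-0.0486 23.2041] [ 0.0887 -0.2594 -0.0126]
```

apply_moves(
  steps=[
    [-0.4,0,0,0],
    [-0.8,0,0,0],
    [-1.2,0,0,0],
    [-1.5,0,0,0],
    [-1.8,0,0,0],
    [-2,0,0,0],
    [-2.1,0,0,0],
    [-2.2,0,0,0],
    [-2.2,0,0,0],
    [-2.2,0,0,0],
  ],
)

```text
clock: 8.82
position: [0.5985, 0.0182, 0.1293]
tool_rot: [-3.142, 0.0, 1.364]
force: [0.1, 0.6, -0.9]
grip_width: -0.0001
```

```bash
python3 look.py pics/b7.png
```

```text
[329. 252.] 0.63 [46.2251 15.6994]
[313. 238.] 0.47 [ 13.1341 -30.7854]
[{'box': [309.6, 229.4, 13.8, 15.3], 'score': 0.61}]
8.9667 [0.5985 0.0182 0.1293] [3.1415 0.0001 1.3638] [0.1624 1.7857] [-0.1467  0.3041 -0.372 ]
```

View pics/b7.png

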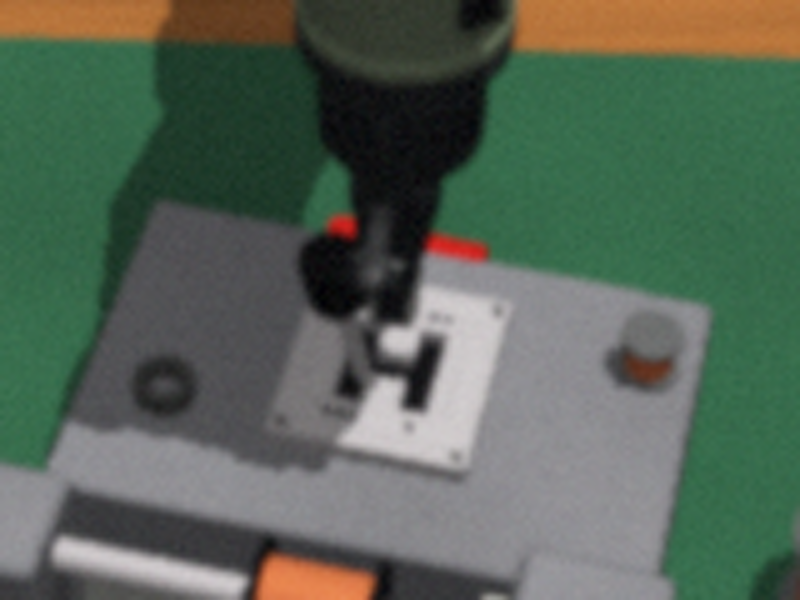

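apply_moves(
  steps=[
    [-0.1,0,0,0],
    [-0.2,0,0,0],
    [-0.3,0,0,0],
    [-0.35,0,0,0],
    [-0.4,0,0,0],
    [-0.4,0,0,0],
    [-0.4,0,0,0],
    [-0.4,0,0,0],
    [-0.4,0,0,0],
    [-0.4,0,0,0],
  ],
)

```text
clock: 9.8
position: [0.5977, 0.0142, 0.1293]
tool_rot: [3.142, 0.0, 1.364]
force: [-0.1, 1.8, -1.1]
grip_width: -0.0002
```

```bash
python3 look.py;python3 - <<'E'
from h import *
g=cams.grab_frame('scene')
for c in(.15,.2,.24):
  print(c,proj(g,M(0,-140*np.sin(c),.014+.14*np.cos(c))))
print(telemetry.observe()['qpos'])
E
```

```text
[314. 235.] 0.48 [  3.5971 -32.1914]
[{'box': [306.8, 229.7, 12.5, 16.1], 'score': 0.68}]
9.95 [0.5977 0.0143 0.1293] [3.1416 0.     1.3638] [ 0.1772 -2.2345] [-0.1116  0.2543 -0.3218]
0.15 [318.42   235.0339]
0.2 [315.6288 234.847 ]
0.24 [313.4219 234.7701]
[-0.4594  0.6638  0.5014  1.781  -0.4231  0.8054  0.0435]
```

apply_moves(
  steps=[
    [1,0,0,0],
    [2.5,0,0,0],
    [3.5,-1,0,0],
    [3.5,-2.5,0,-0.12],
    [3.5,-4,0,-0.24],
    [3.5,-5.5,0,-0.36],
    [3.5,-7,0,-0.48],
    [3,-8,0,-0.6],
    [2,-8,0,-0.72],
    [1,-8,0,-0.84],
  ],
)

```text
clock: 10.83
position: [0.5214, 0.0423, 0.1295]
tool_rot: [3.141, -0.0, 2.212]
force: [-0.3, -0.7, -1.2]
grip_width: 0.0002
```

```bash
python3 look.py; python3 -c "
from h import *
print(go(M(-78,-31,.13)), telemetry.observe()['tool_rot'][2]-2.93)"
```

```text
[314. 234.] 0.59 [ -0.4462 -31.9661]
[{'box': [306.4, 227.0, 16.3, 19.3], 'score': 0.75}]
10.9833 [0.5218 0.0411 0.1295] [ 3.1409 -0.0002  2.2001] [-79.6565   8.0743] [-0.1352  0.2735  0.5663]
[-2.7305 -2.8    -0.053 ] -0.7298684808043272
```

apply_moves(
  steps=[
    [-0.4,-0.4,0,-0.12],
    [-0.8,-0.8,0,-0.24],
    [-1.2,-1.2,0,-0.36],
    [-1.6,-1.6,0,-0.48],
    [-2,-2,0,-0.6],
    [-2.4,-2.4,0,-0.72],
    [-2.7,-2.8,0,-0.73],
    [-2.7,-2.8,0,-0.73],
    [-2.7,-2.8,0,-0.73],
    [-2.7,-2.8,0,-0.73],
  ],
)

```text
clock: 11.82
position: [0.515, 0.0029, 0.1292]
tool_rot: [3.141, -0.0, 2.93]
force: [0.2, 0.1, -0.1]
grip_width: -0.0001
```

```bash
python3 look.py; python3 -c "
from h import *
print(go(M(-45,-33,.13)), telemetry.observe()['tool_rot'][2]-2.93)"
```

```text
[152. 218.] 0.66 [  46.9602 -432.2892]
[314. 238.] 0.47 [ 12.007  -27.6255]
[{'box': [307.5, 228.9, 14.0, 18.8], 'score': 0.71}]
11.9667 [0.5149 0.0027 0.1293] [ 3.1416 -0.      2.9325] [-78.3321 -30.8697] [ 0.0263  0.3164 -0.9918]
[-3.3328 -0.2195 -0.0726] 0.0025205914567032472
```

apply_moves(
  steps=[
    [-1.5,-0.1,0,0],
    [-3,-0.2,0,0],
    [-4,-0.2,0,0],
    [-4.6,-0.2,0,0],
    [-5.1,-0.2,0,0],
    [-5.6,-0.2,0,0],
    [-6.1,-0.2,0,0],
    [-6.6,-0.2,0,0],
    [-7,-0.2,0,0],
    [-7.3,-0.2,0,0],
  ],
)

```text
clock: 12.8
position: [0.5862, -0.0149, 0.1293]
tool_rot: [-3.142, -0.0, 2.934]
force: [-1.1, 0.2, -1.0]
grip_width: 0.0002
```

```bash
python3 look.py pics/b8.png
```

```text
[310. 243.] 0.54 [ 30.9521 -33.1322]
[{'box': [306.3, 236.2, 12.8, 13.9], 'score': 0.77}]
12.95 [ 0.5859 -0.0149  0.1292] [-3.1416  0.      2.9337] [ -5.2284 -33.1886] [-0.4799  0.2027  0.2248]
```

View pics/b8.png

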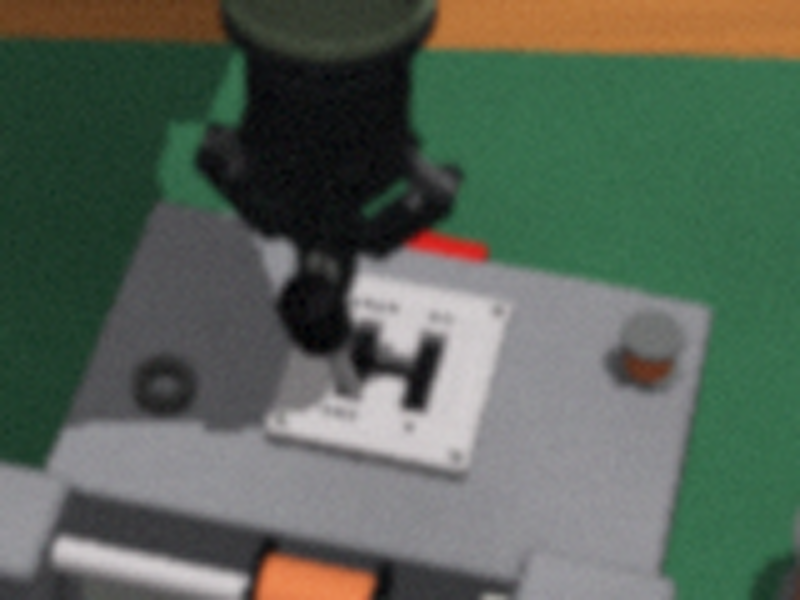

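apply_moves(
  steps=[
    [-0.2,0,0,0],
    [-0.4,0,0,0],
    [-0.6,0,0,0],
    [-0.7,0,0,0],
    [-0.8,0,0,0],
    [-0.9,0,0,0],
    [-1,0,0,0],
    [-1.05,0,0,0],
    [-1.1,0,0,0],
    [-1.1,0,0,0],
  ],
)

```text
clock: 13.78
position: [0.5967, -0.0171, 0.1293]
tool_rot: [-3.142, 0.0, 2.934]
force: [-2.0, -0.2, -1.4]
grip_width: -0.0001
```

```bash
python3 look.py
```

```text
[310. 246.] 0.73 [ 38.8973 -31.5917]
[322. 274.] 0.43 [111.7477  15.274 ]
[{'box': [302.1, 240.4, 16.3, 15.7], 'score': 0.7}]
13.9333 [ 0.5966 -0.0172  0.1293] [-3.1416  0.0001  2.9337] [  5.7044 -33.1981] [-1.1142  0.2656 -1.1939]
```

Nearly home; I'll creep on until the stop shows as a force rise.

apply_moves(
  steps=[
    [-0.1,0,0,0],
    [-0.15,0,0,0],
    [-0.2,0,0,0],
    [-0.2,0,0,0],
    [-0.25,0,0,0],
    [-0.25,0,0,0],
    [-0.3,0,0,0],
    [-0.3,0,0,0],
    [-0.3,0,0,0],
    [-0.3,0,0,0],
  ],
)

```text
clock: 14.77
position: [0.5996, -0.0178, 0.1294]
tool_rot: [-3.142, 0.0, 2.934]
force: [-3.7, -0.5, 1.1]
grip_width: -0.0002
```

```bash
python3 look.py
```

```text
[312. 250.] 0.63 [ 51.189  -25.0812]
[{'box': [306.0, 240.9, 10.8, 15.8], 'score': 0.54}]
14.9167 [ 0.5996 -0.0178  0.1294] [-3.1416  0.0001  2.9337] [  8.7037 -33.1771] [-4.1483  0.1074  0.7354]
```

apply_moves(
  steps=[
    [-0.05,0,0,0],
    [-0.1,0,0,0],
    [-0.1,0,0,0],
    [-0.15,0,0,0],
    [-0.15,0,0,0],
    [-0.15,0,0,0],
    [-0.15,0,0,0],
    [-0.15,0,0,0],
    [-0.15,0,0,0],
    [-0.15,0,0,0],
  ],
)

```text
clock: 15.75
position: [0.6008, -0.018, 0.1292]
tool_rot: [-3.141, -0.0, 2.934]
force: [-5.2, 1.0, 1.1]
grip_width: -0.0
```

```bash
python3 look.py
```

```text
[309. 249.] 0.64 [ 48.0533 -32.6363]
[{'box': [304.4, 242.1, 13.0, 16.2], 'score': 0.56}]
15.9 [ 0.6008 -0.018   0.1292] [-3.1415 -0.0005  2.9337] [  9.9764 -33.1923] [-4.862   0.5911  0.9308]
```

apply_moves(
  steps=[
    [-0.05,0,0,0],
    [-0.1,0,0,0],
    [-0.15,0,0,0],
    [-0.2,0,0,0],
    [-0.2,0,0,0],
    [-0.2,0,0,0],
    [-0.2,0,0,0],
    [-0.2,0,0,0],
    [-0.2,0,0,0],
    [-0.2,0,0,0],
  ],
)

```text
clock: 16.73
position: [0.6024, -0.0183, 0.129]
tool_rot: [-3.141, -0.001, 2.934]
force: [-6.7, 1.1, 0.3]
grip_width: 0.0
```

```bash
python3 look.py
```

```text
[310. 248.] 0.75 [ 44.8725 -30.0664]
[{'box': [305.2, 241.4, 14.9, 20.6], 'score': 0.67}]
16.8833 [ 0.6023 -0.0183  0.129 ] [-3.1414 -0.0015  2.9339] [ 11.5214 -33.1607] [-7.6617  1.2306  1.1273]
```

apply_moves(
  steps=[
    [0.5,0,0,0],
    [1.5,0,0,0],
    [3,0,0,0],
    [5,0,0,0],
    [7,0,0,0],
    [9,0,-1,0],
    [11,0,-4,0],
    [13,0,-7,0],
    [15,0,-10,0],
    [15,0,-10,0],
  ],
)

```text
clock: 17.72
position: [0.4559, 0.0131, 0.2342]
tool_rot: [3.139, 0.007, 2.934]
force: [2.0, -1.0, 1.4]
grip_width: 0.0
```

```bash
python3 look.py pics/b9.png;python3 - <<'E'
from h import *
f=cams.grab_frame('top');g=cams.grab_frame('scene')
for n,z in dict(knob=.149,bobbin=.08,ferrite=.08,spool=0,mug=0,driver=0).items():
    for c,ff in(('top',f),('scene',g)):
        for r in cams.pinpoint(c,n)[:1]: print(n,c,r['uv'],round(r['score'],2),atz(ff,r['uv'],z)[:2],inv(atz(ff,r['uv'],z)))
for fo in(.22,.25,.28):
    ax=140*np.array([np.sin(fo),-np.cos(fo)*np.sin(.22),np.cos(fo)*np.cos(.22)]);p=M(ax[0],ax[1],.014+ax[2]/1000)
    print(fo,proj(f,p),proj(g,p))
a=f['color'][170:270,270:400]
cv2.imwrite('pics/b10.png',cv2.resize(a,None,fx=5,fy=5,interpolation=2)[:,:,::-1])
E
```

```text
[378. 256.] 0.72 [ 28.2528 128.8385]
[311. 250.] 0.54 [ 48.5831 -25.9825]
[{'box': [302.3, 242.4, 15.4, 13.5], 'score': 0.69}]
17.8667 [0.4568 0.0126 0.2297] [3.1408 0.0022 2.9339] [-137.2126  -33.4019] [ 0.5412 -0.3226 -0.5589]
knob top [335.5, 212.4] 0.59 [ 0.6205 -0.0225] [ 30.214  -33.4255]
knob scene [311.6, 246.7] 0.48 [ 0.628  -0.0191] [ 36.8242 -28.4781]
bobbin top [273.0, 227.9] 0.62 [0.5876 0.1484] [-37.7975 126.7461]
bobbin scene [378.1, 255.3] 0.69 [0.5915 0.1462] [-33.5564 125.4775]
ferrite top [361.8, 219.8] 0.6 [ 0.6115 -0.0949] [  36.5426 -106.1485]
ferrite scene [282.2, 258.1] 0.7 [ 0.6091 -0.0929] [  33.8012 -104.6733]
spool top [241.0, 202.9] 0.97 [0.6707 0.2511] [ 21.9035 244.6611]
spool scene [418.0, 300.8] 0.75 [0.67   0.2503] [ 21.4756 243.7321]
mug top [409.7, 239.2] 0.86 [ 0.5679 -0.2363] [  23.5181 -253.4465]
mug scene [234.7, 267.4] 0.92 [ 0.5803 -0.2243] [  33.173  -239.1856]
driver scene [347.4, 235.0] 0.63 [0.4544 0.0749] [-152.6542   26.9983]
0.22 [334.183  212.0839] [311.7025 245.0988]
0.25 [334.4379 210.625 ] [311.3665 246.6483]
0.28 [334.6797 209.1853] [311.0437 248.2278]
```

View pics/b9.png

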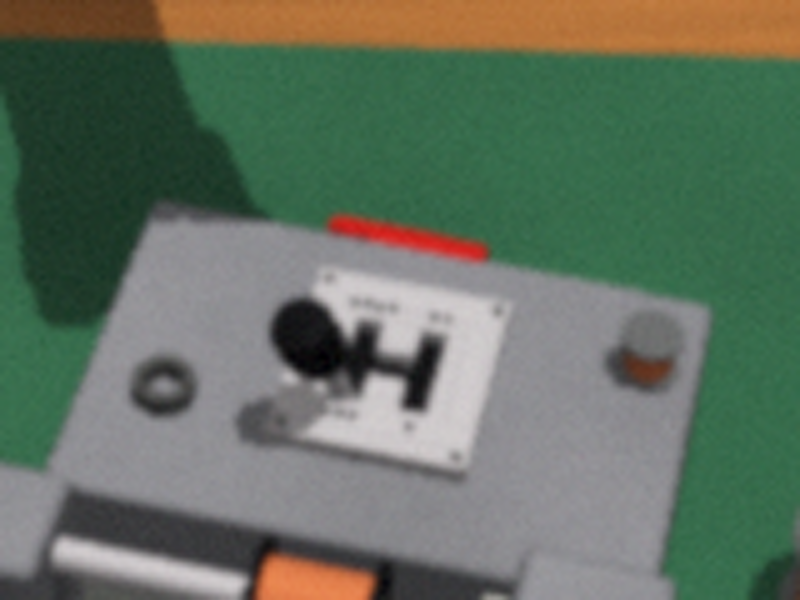

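View pics/b10.png

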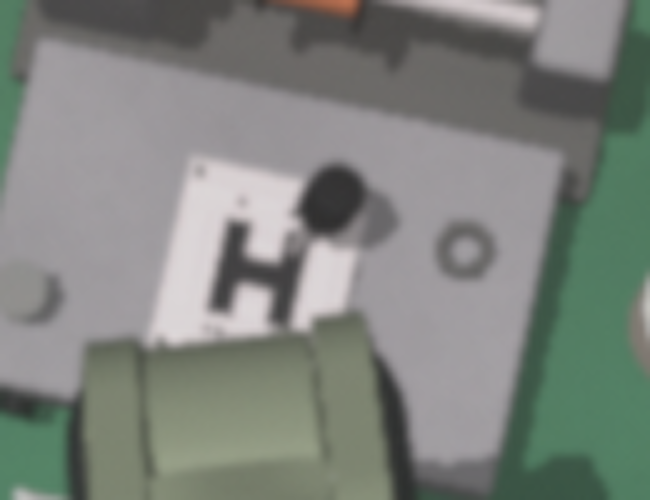

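```bash
python3 -c "
from h import *
s=telemetry.observe();print(s['clock'],s['force'],abs(s['qd']).max());print(workorder.job_done())"
```

```text
18.5667 [0.023  0.3913 0.4303] 0.0014286174292392703
the job is handed in; nothing more can be done
None
```

The gear lever is in the third slot and I have handed the job in, at about 18.6 s. The hand-in gives no verdict, so this rests on my own checks.

**What I did:** With the fingers shut, I pushed the knob from behind along the left slot to the middle. Then I went round and pushed it across from the left, with the pictures showing cross at about 0.23 rad. Last, I pushed it forward from behind and backed the arm clear.

**Last checks:**
- **At the stop:** the push force rose from about 2 N while the lever moved to about 7 N at the end, so I took the stop as reached. The fingers still crept about 3 mm as the force rose. I put that down to give in the fingers.
- **Lever position:** after release, my own reading of both views gave fore at about 0.265 rad in the right slot (0.245 needed). The margin is only about one pixel. The trained network's points disagreed. The top view put the knob at 30 mm forward, which would be short of home, and the scene view put it at 37 to 49 mm.
- **Loose things:** the bobbin, ferrite, spool, mug and screwdriver read within about 15 mm of their starting places, and the largest differences look like network noise. I did not measure the jar and canister, but the arm touched nothing except the knob by plan.
- **Arm:** it ended still and clear of the machine, with about zero wrist force.

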